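# Snap the hose clip shut with the pliers

## Task

The snap clip round the hose adaptor on top of the dust collector is still open. Pick up the hose-clip pliers from the cork mat, take the clip's two ears between the jaws and squeeze the handles slowly, just until the clip snaps shut and no harder, so that the clip is not crushed; only the pliers may touch the clip and the collector. Then lay the pliers back flat on the mat without dropping them, and leave everything else on the bench where it is.

Things in the scene. Friction and masses are not known exactly. Their poses are not given: they have to be found in the camera images.
- pliers: Sprung hose-clip pliers, dark steel, black dipped handles, 173 mm long, 0.16 kg, lying flat on the mat. This body is one half (jaw on its +y side, handle on its -y side); origin on the pin's axis at the underside, z up; with the pliers fully open +x is their centre line, pin to jaws. Boss round the pin: radius 13 mm, 14 mm thick. Centre of mass about 48 mm behind the pin.
- pliers_arm: The other half (jaw on the -y side, handle on the +y side), hinged at the pin. Same origin and axes as pliers when fully open; turns about +z relative to it as the handles are squeezed: 0 rad open, 0.38 rad jaws parallel and 22 mm apart. The centre line points along the mean of the two halves' yaws. 40 mm ahead of the pin the clear gap between the jaws is 37 mm open, less 40 mm per rad.
- pliers_handle (a point): Best grip: outer side of the -y handle, mid-thickness, 57 mm behind the pin; take both handles here, across: 63 mm wide open, 43 mm jaws parallel if unloaded. Handles 14 mm thick, 37 to 119 mm behind the pin. Their spring needs 9 N a handle to start closing, 13 N at jaws parallel, plus the clip's resistance; the strips also flex in 1 to 3 mm a side, so width tells little. Carry at 56 mm.
- pliers_jaw (a point): Point on the inner face of the +y jaw, 36 mm ahead of the pin, at mid-thickness (7 mm above the underside). The jaws are flat bars 10 mm thick and 7 mm wide; their inner faces run from 13 to 53 mm ahead of the pin.
- clip: White nylon snap clip, a two-part ring 51 mm across, 14 mm high, round the adaptor; origin on the adaptor's axis at mid-height of band and ears, 195 mm above the bench, z up. Its two ears point along its own -x. It slips round the adaptor with a little friction (up to 0.65 rad either way) and was left turned at random. Toothed tongue and spring catch sit between the ears.
- clip_ear (a point): Middle of the outer face of the fixed ear (y = -11 mm, 36 mm from the axis). Ears: two flat lugs 5 mm thick, 20 mm high, from 24 to 44 mm from the axis. The hinged ear's outer face is at y = +11 mm shut, about +19 mm open. Each jaw must press some 12 to 18 N (20 to 28 N at the handles) until the tooth jumps the catch and the force drops by 3 N or more; above 24 N on an ear the nylon is crushed.
- clip_jaw (a joint): Angle of the clip's hinged jaw, rad (hinge 25.5 mm behind the adaptor's axis): 0 open, where it springs back to if let go before the snap; the tooth meets the catch at about 0.03 and jumps it at about 0.10; it rests at about 0.118 snapped shut, and stops at 0.13.
- collector: Fixed grey steel dust collector box, 300 x 340 x 150 mm high, with a toggle switch; origin at the centre of its underside, front to -x. Its port with the upright black stepped hose adaptor is at x = -85 mm, y = 0: 42 mm across up to 218 mm above the bench, then 33 mm across up to 246 mm. The box's top is 45 mm below the middle of the clip.
- mat: Fixed cork bench mat 250 (x) x 240 (y) x 4 mm; origin at the centre of its underside, on the bench.
- dish: White ceramic dish of screws, 104 mm across, 36 mm high, loose; origin at the centre of its underside. Bystander.
- sander: Green detail sander, about 270 x 88 x 90 mm, loose; origin under its middle. Bystander.
- try_square: Try square lying flat, 115 mm stock with a 150 mm steel blade, 18 mm high, loose; origin under the stock's centre. Bystander.
- collets: Block 70 x 150 mm with ten chrome collets, 50 mm high, loose; origin under its centre. Bystander.
There are look-alikes about, which are no part of the job. Leave any blue look-alike of the pliers alone.

How it is judged:
By the outcome, as a careful person would: the job done as asked, in the order asked, and still so for the second after the job is handed in, with the robot touching nothing.
It also fails if it takes over 67 s, if anything falls off the work surface, if the arm or the gripper's body presses on something with over 40 N, if the wrist force passes 120 N, or if a joint passes its speed limit or range.

## Robot

A 6-joint arm with a two-finger parallel gripper is mounted at the origin on the work surface. World frame = base frame: x ahead of the robot, y to its left, z up, the work surface at z = 0. Lengths are in mm, angles in rad, forces in N, time in s.
With the tool pointing down it reaches from about 275 to 775 mm from the base axis. Payload 14.6 kg.
Tool frame: the origin (TCP) lies midway between the tips of the shut fingers; the grasp point (between the pads) lies 19 mm behind it (manip.grasp_offset is the z of the grasp point in the tool frame, in mm); z points along the fingers, y is the line along which they close (so a half turn about z gives the same grasp; the last joint's range is limited). The gripper opens to 85 mm and grips with 20 to 120 N. Pads are 22 mm wide; open, the fingers measure 114 mm over their backs; the gripper's body (76 mm by 85 mm) begins 54 mm behind the grasp point. The pads swing forward as they close: fully open they stand 13 mm farther back than shut.
Start: joints at [1.059, 0.263, -0.048, 1.259, 0, 1.415], TCP at [183.375, 491.937, 231.278] pointing down, gripper open.
Joint ranges: [-2.65, 2.65], [-0.89, 1.7], [-1.18, 1.37], [-2.13, 2.11], [-1.35, 1.29], [-3.14, 3.14]. Speed limits (rad/s): [1.89, 1.89, 2.57, 2.79, 3.14, 3.14].

## Interface

Orientations are given as a rotation vector (axis times angle).
In Python, from cell import sense, optics, manip gives the robot as it stands.
- The arm moves only by the tool carry_out, never from a script. Its argument "plan" is text: rows parted by semicolons, each of 5 numbers parted by spaces: the shift along the tool's x, y, z in cm, then the turn about the tool's z in rad, then the closure, from 0 (fully open) to 1 (shut). A call has 1 to 10 rows; each row shifts and turns the commanded pose from where the row before left it, along the tool's axes as they then stand; what a row does not reach is not made up. A row lasts 1/8 s, in which the tool goes at most 62.5 mm and 10.7 degrees, less where a joint would pass 70% of its speed; a pose out of reach is approached as far as the arm can. A call is refused whole if a number of a shift passes 6.25 or a number of a turn 0.188, either way. A call with a gripper value outside its range is refused whole. The fingers move at their own pace and stop on an object; the grip force is fixed at half the most. Time passes only in rows, so rows that do not move let the fingers close. It gives the time, the measured TCP pose, the force, the opening and the grip force at its end, in the units of the state.
- sense(): the state, without advancing time (a new reading comes with each control period).
- optics.read_camera(name): name is "scene" or "top"; returns a dict with "color" (384x512x3 uint8, red, green, blue), "depth" (384x512 float32, mm along the optical axis (not along the pixel's ray), 0 where there is no reading), "fovy" (degrees; the focal length in pixels is half the picture's height over the tangent of half this angle, whatever the lens; pixels are square), "cx", "cy" (the principal point, pixels), "position" and "rotation" of the camera in the world. Camera axes: x right, y down, z forward; pixel columns grow to the right and rows downward; lengths in mm; the calibration is good to about 2 mm. A picture is of the moment at which its call begins.
- manip.finish_job(): hands the job in; it is judged then, once.
The state is a dict: "clock": time; "joint_positions": joint angles; "dq": joint speeds; "joint_efforts": joint torques, N m; "tcp_pos": TCP position; "orientation": TCP orientation; "contact_force": force on the tool from outside, world axes, zero at the start; "torque": the same for the moment, N m; "width": finger opening in mm; "grasp_force": force on a finger pad.
Only numpy, scipy, OpenCV 4.12 (cv2) and the standard library are available. Lean on these libraries where they do the work, as an engineer would, in place of code of your own. Each camera call takes 0.05 s, during which the arm holds its last target. There are 200 camera calls.

## Working session

There is one attempt and no reset: what is moved stays moved. The work goes in short steps, Python scripts to look and compute and a tool call to move; the robot and the scene stay as the last step left them, time stands still between calls to the robot, and variables do not carry over. Pictures are saved under pics/ and viewed, at most 10 in all, crops included, and the job is handed in when it is done.

Besides the shell and the picture viewer there is one more tool, called after ">>>" as a command line: name --argument value ..., lists and objects as JSON in quotes. carry_out: Moves the arm, as the interface text tells. Its arguments: {"type":"object","properties":{"plan":{"type":"string"}},"required":["plan"]}

```bash
mkdir -p pics; ls
cat > h.py <<'E'
import numpy as np, cv2
from cell import sense, optics, manip
def cam(n):
    c=optics.read_camera(n); c['f']=c['color'].shape[0]/2/np.tan(np.radians(c['fovy'])/2)
    c['R']=np.array(c['rotation']).reshape(3,3) if np.size(c['rotation'])==9 else cv2.Rodrigues(np.array(c['rotation'],float))[0]
    return c
def cloud(c):
    d=c['depth'];v,u=np.indices(d.shape)
    P=np.stack([(u-c['cx'])/c['f']*d,(v-c['cy'])/c['f']*d,d],-1)
    W=P@c['R'].T+np.array(c['position']); W[d==0]=np.nan; return W
def save(n,img,s=1):
    cv2.imwrite('pics/'+n,cv2.resize(img[...,::-1],None,fx=s,fy=s,interpolation=cv2.INTER_CUBIC))
E
python3 - <<'E'
from h import *
for n in('scene','top'):
    c=cam(n);np.savez(n+'0.npz',W=cloud(c),color=c['color']);save(n+'0.png',c['color'],1.5)
    print(n,c['position'],c['R'].round(3).tolist(),c['f'],c['cx'],c['cy'])
print(sense(), manip.grasp_offset,dir(manip))
E
```

```text
pics
scene [ 778.48238529 -428.20839998 1003.43131192] [[0.74, 0.588, -0.328], [0.673, -0.641, 0.369], [0.006, -0.494, -0.87]] 355.4364858981757 255.78172328474608 192.82234382771836
top [ 313.41535965  -70.06647716 1704.27259209] [[0.011, -0.996, 0.084], [-1.0, -0.01, 0.015], [-0.014, -0.084, -0.996]] 447.0224450303371 257.1423415004371 196.96450086001582
{'clock': 0.1, 'joint_positions': array([ 1.05870757e+00,  2.63461848e-01, -4.88201362e-02,  1.25941089e+00,
       -4.40871032e-06,  1.41550277e+00]), 'dq': array([-0.00045419, -0.0024022 ,  0.00374141, -0.00064952,  0.00037318,
       -0.00251142]), 'joint_efforts': array([ 4.81515104e-03, -6.38578248e+01,  3.85064185e+01,  9.96527961e-03,
       -5.67352799e-05, -1.23491719e-05]), 'tcp_pos': array([183.25838365, 491.73408257, 230.89962944]), 'orientation': array([-5.57433100e-01, -3.09144823e+00,  1.33275347e-03]), 'contact_force': array([0.14949018, 0.033581  , 0.62843922]), 'torque': array([-0.02486603, -0.0492003 ,  0.02855544]), 'grasp_force': 0.0, 'width': 84.93524591416012} -18.700000000000003 ['PlanningError', '__class__', '__delattr__', '__dict__', '__dir__', '__doc__', '__eq__', '__format__', '__ge__', '__getattribute__', '__getstate__', '__gt__', '__hash__', '__init__', '__init_subclass__', '__le__', '__lt__', '__module__', '__ne__', '__new__', '__reduce__', '__reduce_ex__', '__repr__', '__setattr__', '__sizeof__', '__str__', '__subclasshook__', '__weakref__', 'finish_job', 'grasp_offset']
```

View pics/scene0.png

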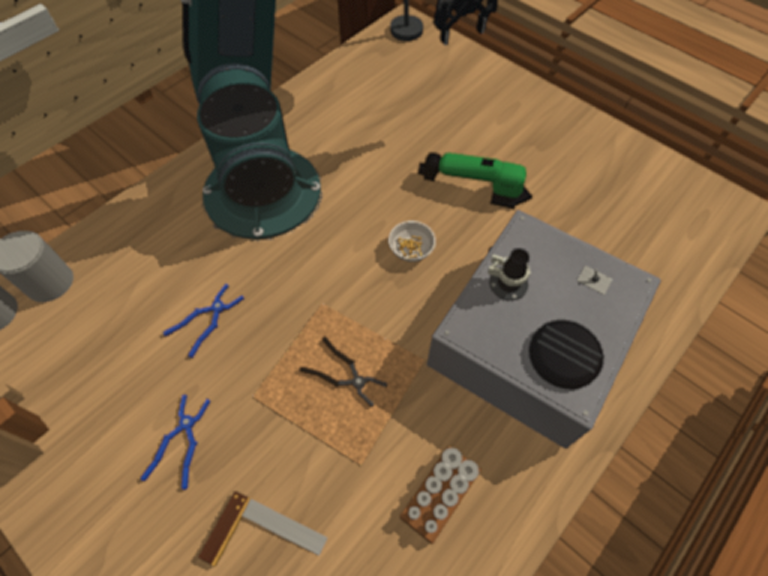

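View pics/top0.png

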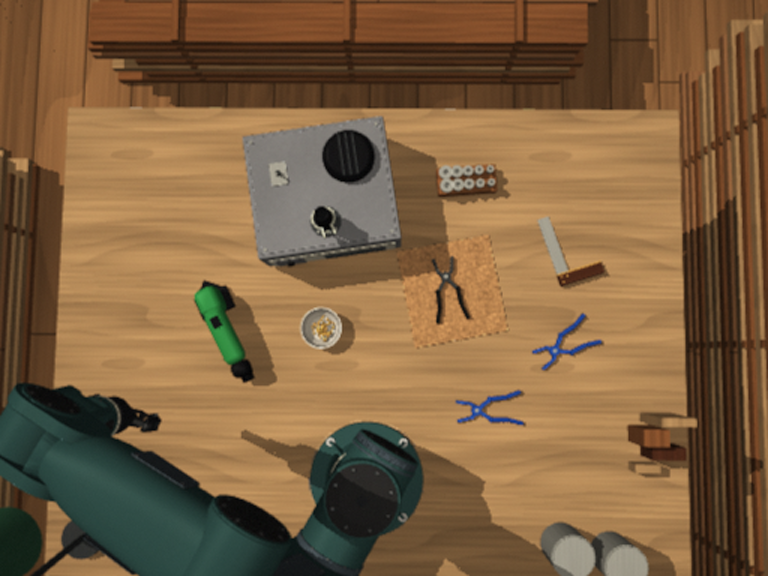

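Candidates for the pliers (pixels in the 1.5x pictures): dark steel with black handles on the mat at scene (357,381) / top (446,277). The blue look-alikes are at scene (217,306) and (186,421), which are top (478,410) and (557,350). I choose the dark one on the mat. The clip is at scene (510,272) / top (324,222). Next is one close crop.

Run:
```python
from h import *
t=np.load('top0.npz');s=np.load('scene0.npz')
def crop(img,u,v,r=32): return cv2.resize(img[v-r:v+r,u-r:u+r],(384,384)if 0 else (390,290+100),interpolation=cv2.INTER_CUBIC)
T=t['color'];S=s['color']
def cr(img,u,v,r): return cv2.resize(img[v-r:v+r,u-r:u+r],(300,300),interpolation=cv2.INTER_CUBIC)
out=np.vstack([np.hstack([cr(T,300,193,30),cr(T,216,146,20)]),np.hstack([cr(S,232,250,40),cr(S,340,180,25)])])
save('crop0.png',out)
# pliers mask in both views
for n,d in(('t',t),('s',s)):
    W=d['W'];g=d['color'].astype(int).max(-1)
    m=(W[...,2]>6)&(W[...,2]<40)&(g<90)
    u0,v0=((300,193) if n=='t' else (238,252))
    mm=np.zeros_like(m);mm[v0-45:v0+45,u0-45:u0+45]=1;m&=mm
    P=W[m];print(n,m.sum(),P.min(0),P.max(0),P.mean(0),np.median(P[:,2]))
    np.save('pl_'+n,P)
    # clip: white pts
    c=d['color'].astype(int)
    w=(W[...,2]>180)&(W[...,2]<215)&(W[...,0]>330)&(c.min(-1)>110)
    Q=W[w];print('white',len(Q),Q.mean(0),Q.min(0),Q.max(0)); np.save('cl_'+n,Q)
    b=(W[...,2]>238)&(W[...,2]<256)&(W[...,0]>330)&(W[...,0]<700)&(W[...,1]<250)
    B=W[b];print('adaptor top',len(B),np.median(B,0),B.min(0),B.max(0))
    x=(W[...,2]>140)&(W[...,2]<158)&(W[...,0]>330);C=W[x][:,:2].astype(np.float32)
    print('box',cv2.minAreaRect(C),np.median(W[x][:,2]))
```

```text
t 233 [ 389.17299196 -253.62543836    7.17636708] [584.68162976 -43.49076856  35.0802261 ] [ 472.97286274 -196.92014665   17.38695403] 17.664994731723482
white 32 [606.67748775  99.39582254 203.67883567] [574.11075968  69.72874173 193.94004673] [643.88174506 121.61716019 214.7930681 ]
adaptor top 37 [621.81415503  93.7947986  244.61254972] [603.65747159  79.69218396 238.64677716] [635.35771845 110.17426616 250.32377341]
box ((703.4551391601562, 109.10865020751953), (301.4168395996094, 340.8478088378906), 8.99571704864502) 151.89175224468931
s 368 [ 391.81846437 -253.88344324    6.16288048] [ 557.78789322 -160.46785595   22.33765997] [ 477.49893304 -200.58031635   16.23969419] 17.066467945913814
white 60 [605.64263983  95.92970948 202.71320275] [572.92239965  68.97906244 186.58276125] [723.34521168 209.01496863 210.23503581]
adaptor top 89 [617.03552671  97.23403032 245.21312003] [602.29614505  80.29015158 238.08108964] [633.25426661 114.30216478 249.22542637]
box ((701.08447265625, 110.20694732666016), (300.4797058105469, 341.4317626953125), 8.988601684570312) 152.8891184867067
```

View pics/crop0.png

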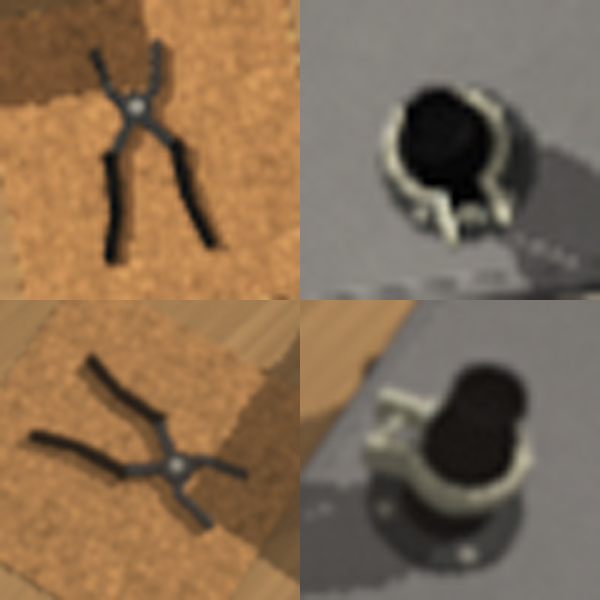

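```bash
cat >> h.py <<'E'
def ray(c,u,v,z):
    d=c['R']@np.array([(u-c['cx'])/c['f'],(v-c['cy'])/c['f'],1.]);p=np.array(c['position'])
    return p+d*(z-p[2])/d[2]
E
python3 - <<'E'
from h import *
c=cam('top');s=cam('scene')
print('TOP')
for n,x,y,z in(('pin',136,106,18),('jawL',95,50,16),('jawR',157,45,16),('hL',112,262,18),('hR',213,245,18),('hLs',108,158,18),('hRs',178,146,18)):
    print(n,ray(c,270+x/5-.5,163+y/5-.5,z).round(1))
for n,x,y in(('earHinged',152,238),('earH_root',140,195),('earFixed',207,218),('earF_root',187,180)):
    print(n,ray(c,196+x/7.5-.5,126+y/7.5-.5,205).round(1))
print('SCENE')
k=80/300
for n,x,y,z in(('pin',176,165,18),('jawL',246,173,16),('jawR',210,225,16),('hL',92,58,18),('hR',32,135,18),('hLs',162,117,18),('hRs',122,173,18)):
    print(n,ray(s,192+x*k-.5,210+y*k-.5,z).round(1))
k=50/300
for n,x,y in(('earHinged',83,92),('earH_root',135,108),('earFixed',68,152),('earF_root',115,165)):
    print(n,ray(s,315+x*k-.5,155+y*k-.5,205).round(1))
# mat
for i in(c,s):
  W=cloud(i);col=i['color'].astype(int)
  m=(W[...,2]<12)&(W[...,2]>-5)&(W[...,0]>340)&(W[...,0]<600)&(W[...,1]<-50)&(W[...,1]>-340)&(col[...,0]-col[...,2]>70)&(col[...,0]-col[...,1]>40)
  print(cv2.minAreaRect(W[m][:,:2].astype(np.float32)),m.sum(), np.percentile(W[m],[1,99],axis=0))
E
```

```text
TOP
pin [ 507.6 -194.9   18. ]
jawL [ 550.4 -163.7   16. ]
jawR [ 554.7 -210.8   16. ]
hL [ 389.1 -177.3   18. ]
hR [ 402.7 -253.3   18. ]
hLs [ 467.8 -173.9   18. ]
hRs [ 477.5 -226.8   18. ]
earHinged [573.9  93.8 205. ]
earH_root [593.6  99.6 205. ]
earFixed [583.3  69.  205. ]
earF_root [600.6  78.4 205. ]
SCENE
pin [ 505.8 -194.    18. ]
jawL [ 549.7 -161.7   16. ]
jawR [ 557.3 -210.7   16. ]
hL [ 393.1 -174.2   18. ]
hR [ 405.5 -252.3   18. ]
hLs [ 470.2 -172.7   18. ]
hRs [ 479.5 -226.8   18. ]
earHinged [573.   94.9 205. ]
earH_root [595.2 103.7 205. ]
earFixed [587.   64.9 205. ]
earF_root [606.2  73.5 205. ]
((469.92584228515625, -195.6556396484375), (287.63287353515625, 259.8644714355469), 89.83040618896484) 3587 [[ 341.84886037 -338.16624952   -4.31828705]
 [ 594.35565728  -53.47495674   11.50307528]]
((470.0714416503906, -195.10801696777344), (259.09185791015625, 289.0265197753906), 0.37189728021621704) 4684 [[ 3.45527321e+02 -3.36010206e+02  1.96006662e-01]
 [ 5.96240082e+02 -9.08553306e+01  9.09239924e+00]]
```

>>> carry_out --plan "0 0 0 -0.177 0; 0 0 0 -0.177 0; 0 0 0 -0.177 0; -1 -4.9 0 0 0; -1 -4.9 0 0 0; -1 -4.9 0 0 0; -1 -4.9 0 0 0; -1 -4.9 0 0 0; -1 -4.9 0 0 0; -1 -4.9 0 0 0"

```text
clock: 1.45
tcp_pos: [312.0, 164.8, 231.4]
orientation: [-0.274, 3.129, 0.0]
contact_force: [1.5, 0.2, 0.2]
width: 85.5
grasp_force: 0.0
```

>>> carry_out --plan "-0.9 -4.9 0 0 0; -0.9 -4.9 0 0 0; -0.9 -4.9 0 0 0; -0.9 -4.9 0 0 0; -0.9 -4.9 0 0 0; -0.9 -4.9 0 0 0; -0.9 -4.9 0 0 0; -0.9 -4.6 0 0 0; 0 0 0 0 0"

```text
clock: 2.58
tcp_pos: [450.7, -206.8, 230.5]
orientation: [0.269, -3.129, -0.0]
contact_force: [-0.4, -0.2, -0.3]
width: 85.1
grasp_force: 0.0
```

```bash
cat >> h.py <<'E'
def st(x=None,y=None,yaw=None):
    s=sense();R=cv2.Rodrigues(np.array(s['orientation']))[0];p=s['tcp_pos']
    w=np.arctan2(R[1,0],R[0,0])
    print('t',round(s['clock'],2),'p',p.round(1),'yaw',round(w%(2*np.pi),3),'z',R[:,2].round(3),'w',round(s['width'],1),'F',s['contact_force'].round(1),'g',round(s['grasp_force'],1),'q',s['joint_positions'].round(2))
    if x is not None:
        print('d tool cm',(R.T@np.array([x-p[0],y-p[1],0])/10).round(2))
        if yaw is not None: print('turn',round(-((yaw-w+np.pi/2)%np.pi-np.pi/2),3))
E
python3 -c "
from h import *
st(450.5,-204.4,.175)"
```

```text
t 2.58 p [ 450.7 -206.8  230.5] yaw 3.313 z [-0.001  0.    -1.   ] w 85.1 F [-0.4 -0.2 -0.3] g 0.0 q [-0.59  0.21 -0.12  1.24 -0.   -0.77]
d tool cm [-0.02  0.24  0.  ]
turn -0.003
```

>>> carry_out --plan "0 0.24 5 0 0; 0 0 5 0 0; 0 0 5 0 0; 0 0 4 0 0; 0 0 2 0 0; 0 0 1 0 0; 0 0 0.75 0 0; 0 0 0 0 0"

```text
clock: 3.58
tcp_pos: [449.8, -202.0, 4.0]
orientation: [-0.274, 3.129, -0.0]
contact_force: [1.4, 0.3, -0.8]
width: 85.7
grasp_force: 0.0
```

```bash
python3 -c "
from h import *
st(450.5,-204.4,.175)
for n,x,y,X,Y in(('top',225,120,330,225),('scene',170,190,330,310)):
    c=cam(n);save('g_'+n+'.png',c['color'][y:Y,x:X],4)
a=cv2.imread('pics/g_top.png');b=cv2.imread('pics/g_scene.png')
b=cv2.resize(b,(380,285));a=cv2.resize(a,(380,380));cv2.imwrite('pics/g1.png',np.vstack([a[:290],b]))
"
```

```text
t 3.58 p [ 449.8 -202.     4. ] yaw 3.316 z [ 0. -0. -1.] w 85.7 F [ 1.4  0.3 -0.8] g 0.0 q [-0.59  0.4  -0.54  0.64 -0.   -0.76]
d tool cm [-0.03 -0.25  0.  ]
turn -0.001
```

View pics/g1.png

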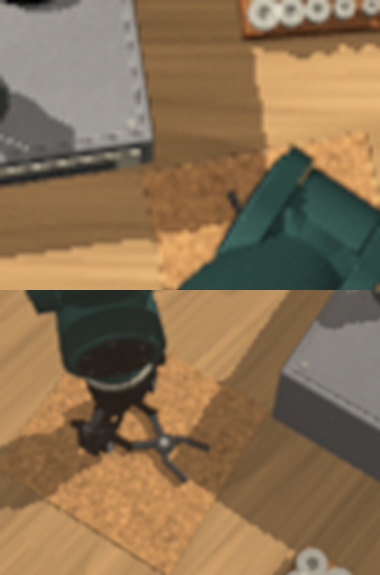

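The scene view (lower half) shows the fingers straddling the handles just behind the pin, around (120,420). Now I close gently.

>>> carry_out --plan "0 0 0 0 0.15; 0 0 0 0 0.2; 0 0 0 0 0.24; 0 0 0 0 0.26; 0 0 0 0 0.26; 0 0 0 0 0.26"

```text
clock: 4.42
tcp_pos: [449.9, -202.3, 4.2]
orientation: [-0.273, 3.129, -0.001]
contact_force: [-1.2, 0.0, 8.3]
width: 63.7
grasp_force: 7.7
```

>>> carry_out --plan "0 0 0 0 0.28; 0 0 0 0 0.30; 0 0 0 0 0.32; 0 0 0 0 0.33; 0 0 0 0 0.33; 0 0 0 0 0.33"

```text
clock: 5.18
tcp_pos: [450.2, -202.9, 4.8]
orientation: [-0.273, 3.129, -0.003]
contact_force: [-3.7, -2.3, 18.1]
width: 57.4
grasp_force: 16.4
```

```bash
python3 -c "
from h import *
st()"
```

```text
t 5.17 p [ 450.2 -202.9    4.8] yaw 3.316 z [ 0.001 -0.002 -1.   ] w 57.4 F [-3.7 -2.3 18.1] g 16.4 q [-0.59  0.4  -0.53  0.64 -0.   -0.76]
```

>>> carry_out --plan "0 0 -0.2 0 0.34; 0 0 -0.5 0 0.34; 0 0 -1.5 0 0.34; 0 0 -3 0 0.34; 0 0 -4 0 0.34; 0 0 -5 0 0.34; 0 0 -5 0 0.34; 0 0 0 0 0.34"

```text
clock: 6.18
tcp_pos: [450.9, -202.7, 198.9]
orientation: [-0.273, 3.125, -0.005]
contact_force: [-0.5, -0.6, -1.5]
width: 56.3
grasp_force: 10.8
```

```bash
python3 -c "
from h import *
st()
c=cam('scene');W=cloud(c);g=c['color'].astype(int)
m=(W[...,2]>130)&(W[...,2]<300)&(W[...,0]>440)&(W[...,0]<640)&(W[...,1]<-120)&(W[...,1]>-260)
print(m.sum(),np.median(W[m],0))
ys,xs=np.nonzero(m);print(xs.min(),xs.max(),ys.min(),ys.max())
np.savez('lift.npz',W=W,color=c['color'])
save('lift.png',c['color'][110:310,140:340],3)"
```

```text
t 6.17 p [ 450.9 -202.7  198.9] yaw 3.316 z [ 0.004 -0.003 -1.   ] w 56.3 F [-0.5 -0.6 -1.5] g 10.8 q [-0.59  0.22 -0.2   1.15  0.   -0.76]
778 [ 471.19939949 -202.29860637  212.68762455]
196 259 180 246
```

View pics/lift.png

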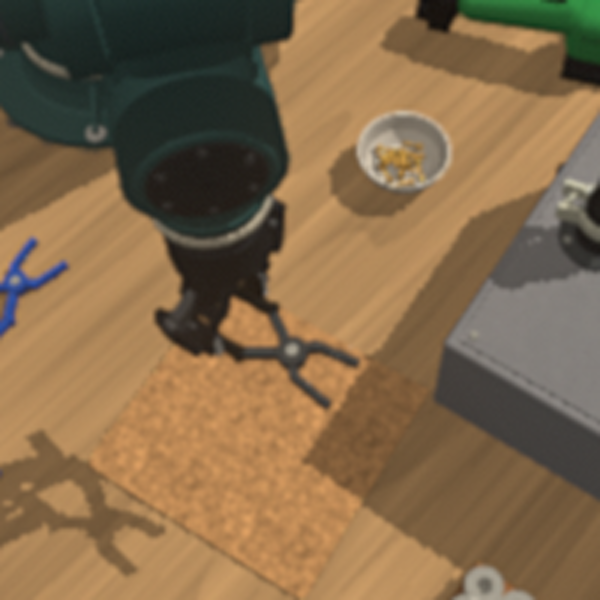

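```bash
python3 -c "
from h import *
d=np.load('lift.npz');W=d['W'];c=cam('scene')
for n,x,y in(('pin',291,350),('jL',352,359),('jLm',325,350),('jR',324,401),('jRm',305,380)):
    u,v=140+x/3-.5,110+y/3-.5
    P=W[int(v+.5)-1:int(v+.5)+2,int(u+.5)-1:int(u+.5)+2].reshape(-1,3)
    P=P[P[:,2]>150];print(n,len(P),np.median(P,0).round(1) if len(P) else '',ray(c,u,v,212 if n=='pin' else 210).round(1))
m=(W[...,2]>150)&(W[...,2]<240)&(W[...,0]>485)&(W[...,0]<640)&(W[...,1]<-120)&(W[...,1]>-260)
P=W[m];A=np.c_[P[:,:2]-[506,-194],np.ones(len(P))];r=np.linalg.lstsq(A,P[:,2],rcond=None);print(m.sum(),r[0],np.median(P[:,2]))
"
```

```text
pin 9 [ 509.  -192.2  213.6] [ 507.9 -192.9  212. ]
jL 8 [ 549.  -164.5  210.2] [ 549.1 -164.8  210. ]
jLm 9 [ 527.6 -173.1  210.2] [ 527.6 -173.7  210. ]
jR 8 [ 557.7 -205.9  210.6] [ 557.  -206.5  210. ]
jRm 6 [ 534.  -205.   210.7] [ 533.6 -203.7  210. ]
301 [-2.82136239e-02  1.69997390e-02  2.10163417e+02] 210.45999671112293
```

>>> carry_out --plan "0 0 0 -0.105 0.34; 0 0 0 -0.105 0.34; -0.7 1.5 0 0 0.34; -1.4 3.2 0 0 0.34; -1.7 4 0 0 0.34; -1.7 4 0 0 0.34; -1.7 4 0 0 0.34; -1.4 3.2 0.3 0 0.34; -0.7 1.7 0.4 0 0.34; 0 0 0.3 0 0.34"

```text
clock: 7.52
tcp_pos: [454.0, 34.8, 184.9]
orientation: [0.6, -3.082, -0.001]
contact_force: [-0.0, -0.7, -1.5]
width: 56.4
grasp_force: 10.8
```

```bash
python3 -c "
from h import *
st(457.3,32.2,.38)
c=cam('scene');W=cloud(c);t=cam('top')
a=c['color'][140:220,260:360];np.savez('ap.npz',W=W,a=c['color'])
b=t['color'][110:190,180:280]
save('ap.png',np.vstack([cv2.resize(a,(375,300),interpolation=2),cv2.resize(b,(375,300),interpolation=2)]),1)"
```

```text
t 7.53 p [454.   34.8 184.9] yaw 3.526 z [-0.002  0.    -1.   ] w 56.4 F [-0.  -0.7 -1.5] g 10.8 q [-0.1   0.17 -0.31  1.1   0.   -0.49]
d tool cm [-0.21 -0.36 -0.  ]
turn 0.005
```

View pics/ap.png

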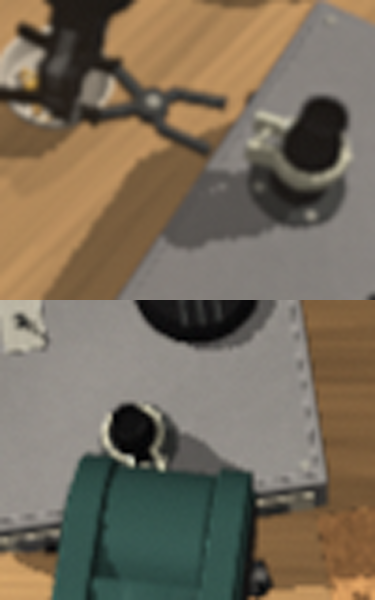

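```bash
python3 -c "
from h import *
d=np.load('ap.npz');W=d['W'];c=cam('scene')
for n,x,y,z in(('pin',153,101,202),('jL',222,101,199),('jR',207,152,199),('eH',257,117,205),('eHr',290,126,205),('eF',250,150,205),('eFr',278,160,205),('ad',325,113,246)):
    u,v=260+x/3.75-.5,140+y/3.75-.5
    P=W[int(v+.5)-1:int(v+.5)+2,int(u+.5)-1:int(u+.5)+2].reshape(-1,3)
    P=P[P[:,2]>170];print(n,len(P),np.median(P,0).round(1) if len(P) else '',ray(c,u,v,z).round(1))
m=(W[...,2]>170)&(W[...,2]<225)&(W[...,0]>495)&(W[...,0]<570)&(W[...,1]<110)&(W[...,1]>15)
print(m.sum(),np.median(W[m],0)); st()
"
```

```text
pin 9 [507.6  57.  199.7] [509.5  54.3 202. ]
jL 6 [543.5  93.3 196. ] [545.5  90.  199. ]
jR 5 [561.4  51.8 192.7] [564.   48.1 199. ]
eH 7 [574.7  93.4 201.7] [574.   92.1 205. ]
eHr 9 [599.6  92.3 220.2] [596.  101.8 205. ]
eF 9 [585.7  69.3 197.1] [587.   66.3 205. ]
eFr 9 [606.5  77.1 201.8] [606.5  73.  205. ]
ad 9 [612.9 109.4 229.9] [616.7  99.3 246. ]
217 [519.82013051  52.73517164 195.94034575]
t 7.67 p [454.5  32.9 185.3] yaw 3.525 z [-0.001 -0.    -1.   ] w 56.8 F [-0.2  1.  -1.1] g 10.8 q [-0.11  0.17 -0.31  1.1  -0.   -0.49]
```

>>> carry_out --plan "0 -0.45 -0.28 0 0.34; -0.7 0 0 0 0.34; -0.7 0 0 0 0.34; -0.5 0 0 0 0.34; -0.3 0 0 0 0.34; 0 0 0 0 0.34; 0 0 0 0 0.34"

```text
clock: 8.55
tcp_pos: [477.0, 37.2, 188.6]
orientation: [-0.6, 3.084, -0.0]
contact_force: [0.5, -0.1, -2.3]
width: 56.6
grasp_force: 10.8
```

```bash
python3 -c "
from h import *
st()
c=cam('scene');W=cloud(c)
a=c['color'][145:205,285:360];np.savez('ap.npz',W=W,a=c['color'])
save('ap2.png',a,8)"
```

```text
t 8.55 p [477.   37.2 188.6] yaw 3.526 z [ 0.  0. -1.] w 56.6 F [ 0.5 -0.1 -2.3] g 10.8 q [-0.09  0.2  -0.25  1.12  0.   -0.48]
```

View pics/ap2.png

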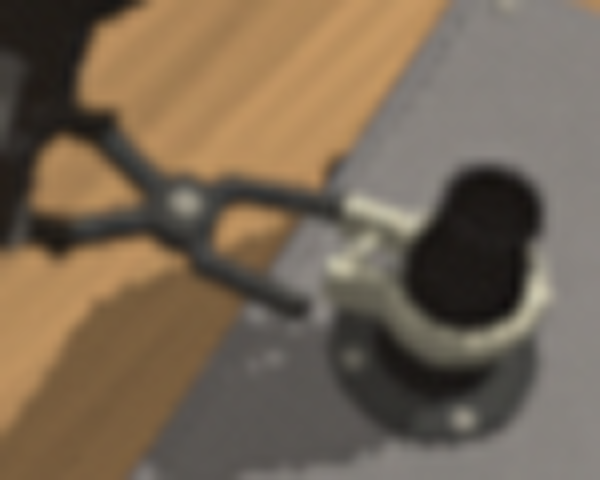

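```bash
python3 -c "
from h import *
c=cam('scene');d=np.load('ap.npz');W=d['W']
o=np.array([618,96.4]);
for n,x,y,z in(('pin',187,202,202.5),('jLt',333,205,200),('jLm',270,190,200),('jRt',300,305,200),('jRm',250,278,200),('eHtip',352,208,205),('eHroot',408,230,205),('eFtip',338,270,205),('eFroot',385,293,205)):
    u,v=285+x/8-.5,145+y/8-.5
    p=ray(c,u,v,z)[:2];q=p-o;a=.38;A=np.array([[np.cos(a),np.sin(a)],[-np.sin(a),np.cos(a)]])
    P=W[int(v+.5)-1:int(v+.5)+2,int(u+.5)-1:int(u+.5)+2,2].ravel();P=P[P>170]
    print(n,p.round(1),'along/lat',(A@q).round(1),P.round(0))
"
```

```text
pin [531.5  59.4] along/lat [-94.1  -2.3] [202. 202. 202. 204. 203. 203. 204. 206. 202.]
jLt [567.8  93.3] along/lat [-47.7  15.8] [200. 202. 202. 199. 199. 203. 196. 198. 198.]
jLm [548.4  83.8] along/lat [-69.3  14.1] [200. 198. 202. 202. 201. 200. 200. 200. 199.]
jRt [583.5  54.1] along/lat [-47.7 -26.5] [200. 202. 199. 198. 200. 194. 193. 198.]
jRm [564.9  51.3] along/lat [-66.1 -22.2] [198. 199. 198. 201. 200. 200. 199. 202.]
eHtip [574.6  93.4] along/lat [-41.4  13.4] [209. 205. 208. 202. 204. 203. 199. 200. 200.]
eHroot [593.6  99. ] along/lat [-21.7  11.5] [205. 203. 217. 204. 217. 219. 201. 217. 222.]
eFtip [585.8  70.5] along/lat [-39.5 -12.1] [206. 207. 197. 208. 207. 204. 204. 201. 207.]
eFroot [602.6  73.8] along/lat [-22.7 -15.3] [203. 201. 200. 197. 201. 204. 194. 200. 203.]
```

>>> carry_out --plan "0 0 0 -0.05 0.34; 0 0 0 0 0.34; -0.3 0 0 0 0.34; -0.3 0 0 0 0.34; 0 0 0 0 0.34"

```text
clock: 9.28
tcp_pos: [482.7, 39.8, 188.5]
orientation: [0.677, -3.068, -0.0]
contact_force: [-0.2, -0.1, -2.2]
width: 56.6
grasp_force: 10.8
```

>>> carry_out --plan "-0.3 0 0 0 0.34; -0.3 0 0 0 0.34; 0 0 0 0 0.34; 0 0 0 0 0.34"

```text
clock: 9.78
tcp_pos: [487.9, 42.2, 188.5]
orientation: [0.677, -3.068, -0.0]
contact_force: [0.4, -0.4, -2.0]
width: 56.7
grasp_force: 10.8
```

```bash
python3 -c "
from h import *
st()
c=cam('scene');W=cloud(c)
a=c['color'][145:205,285:360];np.savez('ap.npz',W=W,a=c['color'])
save('ap3.png',a,8)"
```

```text
t 9.78 p [487.9  42.2 188.5] yaw 3.576 z [-0. -0. -1.] w 56.7 F [ 0.4 -0.4 -2. ] g 10.8 q [-0.08  0.22 -0.22  1.13 -0.   -0.51]
```

View pics/ap3.png

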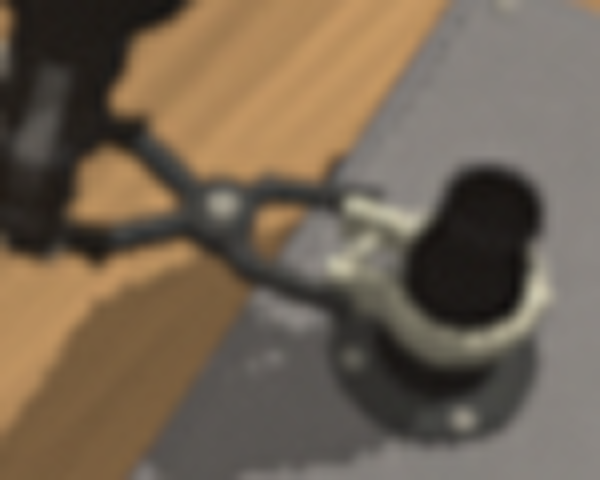

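>>> carry_out --plan "-0.2 0 0 0 0.34; 0 0 0 0 0.345; 0 0 0 0 0.35; 0 0 0 0 0.355; 0 0 0 0 0.36; 0 0 0 0 0.365; 0 0 0 0 0.37; 0 0 0 0 0.375; 0 0 0 0 0.38; 0 0 0 0 0.38"

```text
clock: 11.08
tcp_pos: [489.6, 43.0, 188.5]
orientation: [0.677, -3.068, 0.0]
contact_force: [-1.5, -2.5, -1.3]
width: 52.9
grasp_force: 13.9
```

>>> carry_out --plan "0 0 0 0 0.385; 0 0 0 0 0.39; 0 0 0 0 0.395; 0 0 0 0 0.40; 0 0 0 0 0.405; 0 0 0 0 0.41; 0 0 0 0 0.41"

```text
clock: 11.95
tcp_pos: [489.6, 43.0, 188.5]
orientation: [0.677, -3.068, 0.0]
contact_force: [-4.3, -2.8, -1.6]
width: 50.5
grasp_force: 16.6
```

>>> carry_out --plan "0 0 0 0 0.415; 0 0 0 0 0.42; 0 0 0 0 0.425; 0 0 0 0 0.43; 0 0 0 0 0.43"

```text
clock: 12.58
tcp_pos: [489.4, 43.0, 188.5]
orientation: [0.677, -3.067, 0.0]
contact_force: [-4.1, -2.9, -2.0]
width: 49.3
grasp_force: 18.1
```

>>> carry_out --plan "0 0 0 0 0.435; 0 0 0 0 0.44; 0 0 0 0 0.44"

```text
clock: 12.95
tcp_pos: [489.2, 43.0, 188.4]
orientation: [0.676, -3.067, 0.0]
contact_force: [-6.0, -4.0, -1.5]
width: 48.0
grasp_force: 20.0
```

>>> carry_out --plan "0 0 0 0 0.445; 0 0 0 0 0.45; 0 0 0 0 0.45"

```text
clock: 13.32
tcp_pos: [489.0, 42.9, 188.4]
orientation: [0.676, -3.066, 0.0]
contact_force: [-6.3, -4.0, -1.9]
width: 46.9
grasp_force: 20.4
```

>>> carry_out --plan "0 0 0 0 0.455; 0 0 0 0 0.455"

```text
clock: 13.58
tcp_pos: [488.9, 42.9, 188.3]
orientation: [0.676, -3.066, 0.0]
contact_force: [-6.8, -4.5, -0.4]
width: 47.1
grasp_force: 21.5
```

>>> carry_out --plan "0 0 0 0 0.46; 0 0 0 0 0.46"

```text
clock: 13.82
tcp_pos: [488.8, 42.9, 188.3]
orientation: [0.676, -3.066, 0.0]
contact_force: [-7.6, -3.7, -0.8]
width: 46.5
grasp_force: 22.7
```

```bash
python3 -c "
from h import *
st()
c=cam('scene');W=cloud(c)
a=c['color'][145:205,285:360]
save('sq.png',a,8)"
```

```text
t 13.82 p [488.8  42.9 188.3] yaw 3.576 z [-0.002 -0.001 -1.   ] w 46.5 F [-7.6 -3.7 -0.8] g 22.7 q [-0.08  0.22 -0.22  1.13 -0.   -0.51]
```

View pics/sq.png

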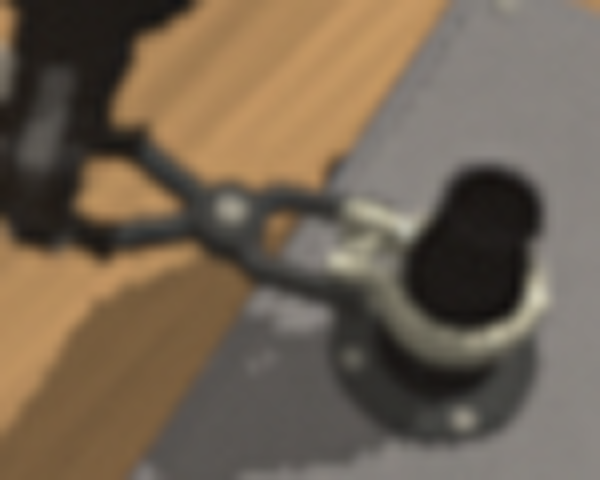

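>>> carry_out --plan "0.12 0 0 0 0.46; 0 0 0 0 0.46"

```text
clock: 14.12
tcp_pos: [488.7, 42.6, 188.6]
orientation: [-0.677, 3.068, 0.0]
contact_force: [-2.6, -2.6, -1.4]
width: 46.9
grasp_force: 20.9
```

>>> carry_out --plan "0 0 0 0 0.465; 0 0 0 0 0.465"

```text
clock: 14.38
tcp_pos: [488.6, 42.6, 188.6]
orientation: [0.677, -3.068, 0.0]
contact_force: [-3.0, -2.2, -1.6]
width: 46.2
grasp_force: 22.2
```

>>> carry_out --plan "0 0 0 0 0.47; 0 0 0 0 0.47"

```text
clock: 14.62
tcp_pos: [488.5, 42.6, 188.5]
orientation: [0.677, -3.068, 0.0]
contact_force: [-4.8, -2.6, -1.3]
width: 45.5
grasp_force: 23.5
```

>>> carry_out --plan "0 0 0 0 0.475; 0 0 0 0 0.475"

```text
clock: 14.88
tcp_pos: [488.5, 42.5, 188.5]
orientation: [0.676, -3.067, 0.0]
contact_force: [-4.6, -2.5, -1.9]
width: 45.6
grasp_force: 20.6
```

>>> carry_out --plan "0 0 0 0 0.46; 0 0 0 0 0.44; 0 0 0 0 0.42; 0 0 0 0 0.40; 0 0 0 0 0.38; 0 0 0 0 0.36; 0 0 0 0 0.345; 0 0 0 0 0.34; 0 0 0 0 0.34"

```text
clock: 16.0
tcp_pos: [488.6, 42.5, 188.6]
orientation: [0.677, -3.068, 0.0]
contact_force: [0.0, 0.2, -2.4]
width: 56.7
grasp_force: 10.8
```

```bash
python3 -c "
from h import *
st()
c=cam('scene');a=c['color'][145:205,285:360]
save('rel.png',a,8)
b=cv2.imread('pics/ap3.png');r=cv2.imread('pics/rel.png');q=cv2.imread('pics/sq.png')
cv2.imwrite('pics/cmp.png',np.vstack([cv2.resize(x[140:340,200:600],(600,300)) for x in (b,r)]))
"
```

```text
t 16.0 p [488.6  42.5 188.6] yaw 3.576 z [-0. -0. -1.] w 56.7 F [ 0.   0.2 -2.4] g 10.8 q [-0.08  0.22 -0.22  1.13 -0.   -0.51]
```

View pics/cmp.png

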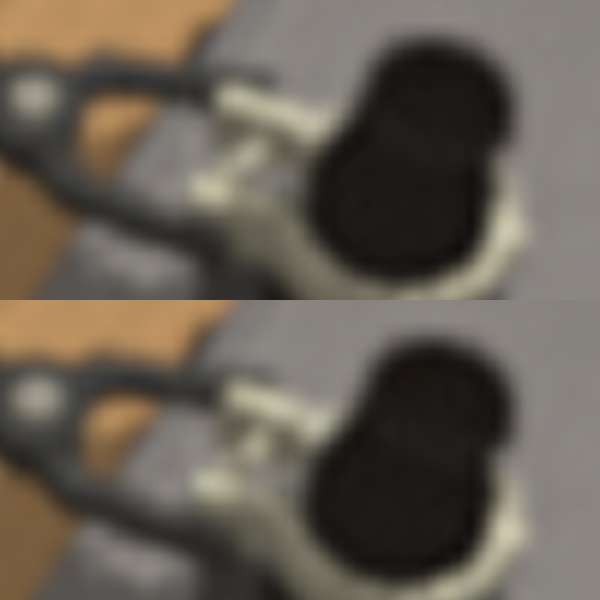

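The ears have sprung back: their tips are at (238,95) and (210,186), about 93 px apart as before. The drop at 45.5 mm was therefore not the snap, so I squeeze again and go further.

>>> carry_out --plan "0 0 0 0 0.36; 0 0 0 0 0.38; 0 0 0 0 0.40; 0 0 0 0 0.415; 0 0 0 0 0.43; 0 0 0 0 0.44; 0 0 0 0 0.45; 0 0 0 0 0.455; 0 0 0 0 0.46; 0 0 0 0 0.46"

```text
clock: 17.3
tcp_pos: [487.7, 42.2, 188.3]
orientation: [0.676, -3.066, 0.001]
contact_force: [-6.2, -3.8, -1.3]
width: 46.3
grasp_force: 20.4
```

>>> carry_out --plan "0 0 0 0 0.465; 0 0 0 0 0.47; 0 0 0 0 0.47"

```text
clock: 17.68
tcp_pos: [487.5, 42.2, 188.2]
orientation: [0.676, -3.066, 0.001]
contact_force: [-7.5, -3.9, -1.1]
width: 45.5
grasp_force: 22.8
```

>>> carry_out --plan "0 0 0 0 0.475; 0 0 0 0 0.475"

```text
clock: 17.92
tcp_pos: [487.5, 42.2, 188.2]
orientation: [0.675, -3.065, 0.001]
contact_force: [-7.6, -5.5, -0.9]
width: 45.4
grasp_force: 24.0
```

>>> carry_out --plan "0 0 0 0 0.48; 0 0 0 0 0.48"

```text
clock: 18.18
tcp_pos: [487.4, 42.2, 188.2]
orientation: [0.675, -3.065, 0.001]
contact_force: [-8.4, -4.7, -0.7]
width: 44.6
grasp_force: 25.3
```

>>> carry_out --plan "0.1 0 0 0 0.48; 0 0 0 0 0.485; 0 0 0 0 0.485"

```text
clock: 18.55
tcp_pos: [487.2, 42.0, 188.4]
orientation: [0.676, -3.067, 0.0]
contact_force: [-5.8, -3.4, -1.1]
width: 44.5
grasp_force: 25.3
```

>>> carry_out --plan "0 0 0 0 0.49; 0 0 0 0 0.49"

```text
clock: 18.8
tcp_pos: [487.7, 42.0, 188.6]
orientation: [0.676, -3.068, 0.0]
contact_force: [-1.9, -3.0, -0.6]
width: 43.7
grasp_force: 24.0
```

>>> carry_out --plan "0 0 0 0 0.495; 0 0 0 0 0.495"

```text
clock: 19.05
tcp_pos: [487.7, 42.1, 188.6]
orientation: [0.676, -3.068, 0.0]
contact_force: [-3.1, -2.8, -1.9]
width: 43.5
grasp_force: 25.4
```

>>> carry_out --plan "0 0 0 0 0.50; 0 0 0 0 0.50"

```text
clock: 19.3
tcp_pos: [487.5, 42.0, 188.5]
orientation: [0.676, -3.067, 0.0]
contact_force: [-4.1, -4.0, -1.3]
width: 43.2
grasp_force: 25.5
```

>>> carry_out --plan "0 0 0 0 0.505; 0 0 0 0 0.505"

```text
clock: 19.55
tcp_pos: [487.5, 42.0, 188.5]
orientation: [0.676, -3.067, 0.0]
contact_force: [-3.6, -4.5, -1.3]
width: 42.8
grasp_force: 26.8
```

```bash
python3 -c "
from h import *
st()
c=cam('scene');a=c['color'][145:205,285:360];save('sq2.png',a,8)
ref=cv2.imread('pics/ap3.png')
# ear separation: bright white pixels along line between ear tips, print profiles
for n in('ap3','sq','rel','sq2'):
    g=cv2.imread('pics/%s.png'%n).min(-1)
    print(n,[int(x) for x in g[185:300:5,350:365].mean(1)])
"
```

```text
t 19.55 p [487.5  42.  188.5] yaw 3.576 z [-0.001 -0.    -1.   ] w 42.8 F [-3.6 -4.5 -1.3] g 26.8 q [-0.08  0.22 -0.23  1.13 -0.   -0.51]
ap3 [98, 93, 106, 135, 152, 139, 114, 90, 80, 85, 101, 121, 135, 135, 130, 123, 127, 124, 114, 100, 85, 78, 71]
sq [124, 121, 118, 127, 136, 138, 124, 103, 86, 82, 94, 114, 130, 129, 134, 139, 136, 119, 99, 79, 62, 54, 46]
rel [99, 98, 111, 127, 131, 117, 97, 84, 81, 89, 101, 113, 119, 117, 123, 131, 134, 124, 107, 92, 79, 72, 66]
sq2 [126, 125, 122, 122, 131, 149, 147, 127, 101, 86, 93, 113, 132, 135, 143, 146, 142, 126, 104, 81, 62, 54, 46]
```

>>> carry_out --plan "0 0 0 0 0.51; 0 0 0 0 0.51"

```text
clock: 19.85
tcp_pos: [487.4, 42.0, 188.5]
orientation: [0.676, -3.067, 0.0]
contact_force: [-4.7, -4.7, -1.1]
width: 42.6
grasp_force: 28.2
```

>>> carry_out --plan "0 0 0 0 0.515; 0 0 0 0 0.515"

```text
clock: 20.1
tcp_pos: [487.2, 41.9, 188.4]
orientation: [0.676, -3.067, 0.001]
contact_force: [-5.6, -4.9, -1.2]
width: 42.2
grasp_force: 27.5
```

>>> carry_out --plan "0 0 0 0 0.52; 0 0 0 0 0.52"

```text
clock: 20.35
tcp_pos: [487.1, 41.9, 188.4]
orientation: [0.676, -3.067, 0.001]
contact_force: [-6.6, -5.7, -0.5]
width: 41.5
grasp_force: 28.9
```

>>> carry_out --plan "0.12 0 0 0 0.52; 0 0 0 0 0.52"

```text
clock: 20.6
tcp_pos: [487.0, 41.6, 188.7]
orientation: [-0.676, 3.067, -0.0]
contact_force: [-0.6, -3.1, -1.9]
width: 41.3
grasp_force: 27.0
```

```bash
python3 -c "
from h import *
st()
a=np.mean([cam('scene')['color'].astype(float) for _ in range(3)],0).astype(np.uint8);np.save('sq3',a)
save('sq3.png',a[145:205,285:360],8)
for n in('ap3','sq','sq2','sq3'):
    g=cv2.imread('pics/%s.png'%n).min(-1)
    print(n,[int(x) for x in g[185:300:5,350:365].mean(1)])
g=cv2.imread('pics/sq3.png').min(-1);a3=cv2.imread('pics/ap3.png').min(-1)
t=a3[185:225,205:240];r=cv2.matchTemplate(g[170:250,190:270],t,5);print('pin shift from ap3',np.array(cv2.minMaxLoc(r)[3])-[15,15])
"
```

```text
t 20.6 p [487.   41.6 188.7] yaw 3.576 z [ 0.001  0.    -1.   ] w 41.3 F [-0.6 -3.1 -1.9] g 27.0 q [-0.08  0.22 -0.23  1.12  0.   -0.52]
ap3 [98, 93, 106, 135, 152, 139, 114, 90, 80, 85, 101, 121, 135, 135, 130, 123, 127, 124, 114, 100, 85, 78, 71]
sq [124, 121, 118, 127, 136, 138, 124, 103, 86, 82, 94, 114, 130, 129, 134, 139, 136, 119, 99, 79, 62, 54, 46]
sq2 [126, 125, 122, 122, 131, 149, 147, 127, 101, 86, 93, 113, 132, 135, 143, 146, 142, 126, 104, 81, 62, 54, 46]
sq3 [125, 126, 126, 126, 134, 149, 147, 128, 103, 87, 93, 114, 134, 138, 144, 145, 139, 120, 98, 78, 62, 54, 46]
pin shift from ap3 [6 7]
```

>>> carry_out --plan "0 0 0 0 0.525; 0 0 0 0 0.525"

```text
clock: 21.0
tcp_pos: [486.6, 41.6, 188.6]
orientation: [0.677, -3.068, 0.0]
contact_force: [-1.2, -3.5, -1.6]
width: 41.3
grasp_force: 18.4
```

>>> carry_out --plan "0 0 0 0 0.53; 0 0 0 0 0.53"

```text
clock: 21.25
tcp_pos: [486.6, 41.6, 188.5]
orientation: [0.677, -3.068, 0.0]
contact_force: [-1.1, -4.4, -0.9]
width: 40.7
grasp_force: 19.8
```

The force fell from 27.0 to 18.4 N, which is the snap. I release now.

>>> carry_out --plan "0 0 0 0 0.51; 0 0 0 0 0.48; 0 0 0 0 0.45; 0 0 0 0 0.42; 0 0 0 0 0.39; 0 0 0 0 0.37; 0 0 0 0 0.35; 0 0 0 0 0.34; 0 0 0 0 0.34"

```text
clock: 22.38
tcp_pos: [486.6, 41.6, 188.6]
orientation: [0.677, -3.068, -0.0]
contact_force: [0.0, 0.0, -2.3]
width: 55.8
grasp_force: 10.8
```

```bash
python3 -c "
from h import *
st()
a=np.mean([cam('scene')['color'].astype(float) for _ in range(3)],0).astype(np.uint8)
save('rel2.png',a[145:205,285:360],8)
for n in('ap3','rel','sq3','rel2'):
    g=cv2.imread('pics/%s.png'%n).min(-1)
    print(n,[int(x) for x in g[185:300:5,350:365].mean(1)])
"
```

```text
t 22.38 p [486.6  41.6 188.6] yaw 3.576 z [-0.  0. -1.] w 55.8 F [ 0.   0.  -2.3] g 10.8 q [-0.08  0.22 -0.23  1.12  0.   -0.52]
ap3 [98, 93, 106, 135, 152, 139, 114, 90, 80, 85, 101, 121, 135, 135, 130, 123, 127, 124, 114, 100, 85, 78, 71]
rel [99, 98, 111, 127, 131, 117, 97, 84, 81, 89, 101, 113, 119, 117, 123, 131, 134, 124, 107, 92, 79, 72, 66]
sq3 [125, 126, 126, 126, 134, 149, 147, 128, 103, 87, 93, 114, 134, 138, 144, 145, 139, 120, 98, 78, 62, 54, 46]
rel2 [100, 77, 62, 66, 95, 135, 155, 145, 121, 99, 93, 102, 121, 138, 156, 159, 145, 117, 94, 81, 78, 78, 75]
```

The ears stay together and the contact force is zero, so the clip is shut. Next I back straight out and return to the mat.

>>> carry_out --plan "0.4 0 0 0 0.34; 0.8 0 0 0 0.34; 1.2 0 0 0 0.34; 1.3 0 0 0 0.34; 1.3 0 0 0 0.34; 0 0 0 0.13 0.34; 0 0 0 0.13 0.34; 0.3 -2 0 0 0.34; 0.4 -3.1 0 0 0.34; 0.4 -3.1 0 0 0.34"

```text
clock: 23.78
tcp_pos: [444.1, -63.1, 188.7]
orientation: [-0.274, 3.129, -0.0]
contact_force: [0.4, 0.6, -1.5]
width: 56.2
grasp_force: 10.9
```

>>> carry_out --plan "0.4 -3.1 0 0 0.34; 0.4 -3.1 0 0 0.34; 0.4 -3.1 0 0 0.34; 0.4 -2.8 0 0 0.34; 0.3 -2 0 0 0.34; 0 0 0 0 0.34; 0 0 0 0 0.34"

```text
clock: 24.65
tcp_pos: [450.1, -203.6, 188.6]
orientation: [0.273, -3.13, -0.001]
contact_force: [0.3, -0.3, -1.4]
width: 56.3
grasp_force: 10.9
```

```bash
python3 -c "
from h import *
st(450.5,-204.4,.175)
W=cloud(cam('scene'))
m=(W[...,2]>150)&(W[...,2]<240)&(W[...,0]>485)&(W[...,0]<640)&(W[...,1]<-120)&(W[...,1]>-260)
P=W[m];A=np.c_[P[:,:2]-[506,-194],np.ones(len(P))];r=np.linalg.lstsq(A,P[:,2],rcond=None);print(m.sum(),r[0],np.median(P[:,2]),P.max(0))
"
```

```text
t 24.65 p [ 450.1 -203.6  188.6] yaw 3.316 z [-0.  0. -1.] w 56.3 F [ 0.3 -0.3 -1.4] g 10.9 q [-0.59  0.23 -0.21  1.13  0.   -0.76]
d tool cm [-0.02 -0.08 -0.  ]
turn -0.001
286 [-3.93450159e-02  1.18107991e-02  1.99729822e+02] 199.9330062906987 [ 560.70976309 -162.60599153  205.8409817 ]
```

>>> carry_out --plan "0 0 3 0 0.34; 0 0 4 0 0.34; 0 0 4 0 0.34; 0 0 3.5 0 0.34; 0 0 2 0 0.34; 0 0 0.8 0 0.34; 0 0 0.3 0 0.34; 0 0 0 0 0.34; 0 0 0 0 0.34"

```text
clock: 25.82
tcp_pos: [450.7, -204.4, 13.2]
orientation: [-0.273, 3.129, -0.001]
contact_force: [0.2, -0.4, -1.5]
width: 56.4
grasp_force: 10.9
```

>>> carry_out --plan "0 0 0.2 0 0.34; 0 0 0.1 0 0.34; 0 0 0 0 0.34; 0 0 0 0 0.34"

```text
clock: 26.32
tcp_pos: [450.4, -204.2, 9.6]
orientation: [0.273, -3.13, -0.0]
contact_force: [-0.3, 0.7, -1.1]
width: 56.5
grasp_force: 10.9
```

>>> carry_out --plan "0 0 0.15 0 0.34; 0 0 0.15 0 0.34; 0 0 0 0 0.34; 0 0 0 0 0.34"

```text
clock: 26.82
tcp_pos: [450.4, -204.2, 6.6]
orientation: [0.273, -3.13, -0.0]
contact_force: [0.2, 0.7, -2.0]
width: 56.5
grasp_force: 10.9
```

>>> carry_out --plan "0 0 0.1 0 0.34; 0 0 0 0 0.34; 0 0 0 0 0.34"

```text
clock: 27.2
tcp_pos: [450.4, -204.2, 5.6]
orientation: [0.273, -3.13, -0.0]
contact_force: [-0.6, 0.5, -1.1]
width: 56.3
grasp_force: 10.9
```

>>> carry_out --plan "0 0 0.1 0 0.34; 0 0 0 0 0.34; 0 0 0 0 0.34"

```text
clock: 27.58
tcp_pos: [450.5, -204.3, 4.9]
orientation: [-0.273, 3.129, -0.0]
contact_force: [-1.8, 1.9, 7.1]
width: 56.6
grasp_force: 11.6
```

>>> carry_out --plan "0 0 0.05 0 0.33; 0 0 0.03 0 0.32; 0 0 0.03 0 0.31; 0 0 0.03 0 0.30; 0 0 0.03 0 0.285; 0 0 0 0 0.27; 0 0 0 0 0.26; 0 0 0 0 0.24; 0 0 0 0 0.2; 0 0 0 0 0.1"

```text
clock: 28.82
tcp_pos: [450.4, -204.2, 2.9]
orientation: [-0.273, 3.13, -0.0]
contact_force: [-0.0, -0.2, 0.3]
width: 76.9
grasp_force: 0.0
```

>>> carry_out --plan "0 0 0 0 0; 0 0 0 0 0; 0 0 0 0 0; 0 0 -0.5 0 0; 0 0 -1.5 0 0; 0 0 -3 0 0; 0 0 -5 0 0; 0 0 -5 0 0; 0 0 -5 0 0; 0 0 0 0 0"

```text
clock: 30.08
tcp_pos: [451.7, -205.1, 206.5]
orientation: [-0.273, 3.125, -0.006]
contact_force: [-0.1, 0.9, -1.0]
width: 85.4
grasp_force: 0.0
```

>>> carry_out --plan "5 0 0 0 0; 5 0 0 0 0; 0 0 0 0 0"

```text
clock: 30.45
tcp_pos: [349.4, -221.3, 202.6]
orientation: [0.269, -3.129, -0.001]
contact_force: [0.6, -0.6, 0.7]
width: 85.2
grasp_force: 0.0
```

```bash
python3 -c "
from h import *
st()
c=cam('scene');W=cloud(c);S=np.load('scene0.npz')
g=c['color'].astype(int).max(-1);m=(W[...,2]>6)&(W[...,2]<60)&(g<90);M=np.zeros_like(m);M[205:300,190:290]=1;m&=M
P=W[m];print('pliers',len(P),P.min(0).round(),P.max(0).round(),P.mean(0).round(1))
for n,(u0,u1,v0,v1) in dict(clip=(315,365,155,205),pl=(190,270,210,290)).items():
    d=np.abs(c['color'].astype(int)-S['color'])[v0:v1,u0:u1].max(-1);print(n,d.mean(),(d>60).sum())
save('end.png',c['color'][145:205,285:360],8)
g=cv2.imread('pics/end.png').min(-1);print([int(x) for x in g[185:300:5,350:365].mean(1)])
d=(np.abs(c['color'].astype(int)-S['color']).max(-1)>60).astype(np.uint8)
n,_,s,ce=cv2.connectedComponentsWithStats(d)
print([(s[i].tolist()) for i in range(1,n) if s[i,4]>12])
"
```

```text
t 30.45 p [ 349.4 -221.3  202.6] yaw 3.313 z [-0.001  0.001 -1.   ] w 85.2 F [ 0.6 -0.6  0.7] g 0.0 q [-0.76  0.09 -0.35  1.13 -0.   -0.93]
pliers 365 [ 391. -255.    7.] [599. -77.  60.] [ 485.1 -191.9   18.3]
clip 12.0552 8
pl 15.88640625 0
[126, 126, 127, 131, 143, 159, 162, 147, 121, 98, 94, 102, 122, 139, 157, 160, 146, 117, 93, 81, 80, 82, 80]
[[100, 0, 21, 56, 455], [145, 0, 5, 5, 16], [176, 0, 8, 36, 169], [202, 0, 10, 4, 27], [216, 0, 9, 6, 22], [295, 0, 19, 10, 79], [306, 0, 26, 10, 115], [123, 3, 3, 7, 20], [291, 6, 14, 9, 57], [187, 9, 71, 111, 5487], [319, 11, 4, 6, 18], [289, 13, 11, 17, 117], [123, 26, 4, 15, 38], [111, 88, 91, 123, 2192], [92, 105, 32, 23, 404], [32, 133, 57, 42, 1143], [169, 151, 7, 6, 28], [5, 155, 12, 3, 18]]
```

```bash
python3 -c "
from h import *
print(manip.finish_job())"
```

```text
the job is handed in; nothing more can be done
None
```

The clip snapped shut (handle force peaked at about 29 N on the last squeeze, fell from 27 to 18 N at the snap, and I released straight away), the pliers lie flat in their old place on the mat, the scene camera shows nothing else moved, and the job is handed in at about 30 s; an earlier squeeze was let go too soon, so the clip was squeezed twice.

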